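# Shut the open flip-top jar and close the spice cupboard

## Task

One of the three flip-top jars in the little glazed spice cupboard has been left open. Press its cap down until it snaps shut, then push the cupboard door home until it seats on its roller catch and stays flush. Leave the jars standing in their places, and do not ram the door or disturb the mug and honey jar.

Things in the scene. Friction and masses are not known exactly. Their poses are not given: they have to be found in the camera images.
- spice_cupboard: wooden spice cupboard fixed on the worktop, 300 wide (its y) x 100 deep (x) x 315 mm high, open at its front (-x). Origin: centre of underside; z up. Walls and floor 12 mm; opening in the plane x = -50, |y| < 138, from z = 12 to the roof's underside at 303 mm. Three jar places at x = -8, y = +70, 0, -70 mm, parted by 24 mm high rails. A sprung roller catch is low inside the right wall
- door_hinge (a point): point on the door's upright hinge axis, at the left front edge of the cupboard, 140 mm above the worktop (cupboard frame x = -52, y = +149 mm); fixed to the cupboard, its axes are the cupboard's
- cupboard_door (a joint): door angle, rad: 0 shut, grows as it swings out to the left (1.57 straight out, at most 2.3). Wooden frame 28 mm wide, 16 mm thick, with a glass pane; 298 mm from hinge axis to free edge, 2 to 301 mm above the worktop. It stays where left. From about 0.06 rad the roller catch resists (about 13 N near the free edge), then draws it shut; not pushed past it, the door stays ajar
- door_edge (a point): point on the door's outer face at its free edge, 152 mm above the worktop; moves with the door. Axes: -x square out of the outer face, +y to the hinge. The outer face lies 15 mm in front of the hinge axis. A brass knob stands 23 mm off the face, 14 mm from this edge, at this height
- jar_a: the open jar: glass with a white plastic top, 60 mm across, 85 mm high to the rim under the cap, 99 mm with the cap shut, 0.3 kg, loose in one of the cupboard's three places. Origin: centre of its underside; z up; the cap's hinge is at its own -x side, toward the front of the cupboard
- cap_hinge (a point): middle of the cap's hinge axis on the jar, at the rim, 30 mm from the jar's axis towards its own -x and 85 mm above its underside; the hinge axis runs along the jar's y
- jar_a_cap (a joint): cap angle, rad: 0 shut, 1.57 upright, more leaning out to the front (at most 2.2). White disc 60 mm across, its outer face 13.5 mm from the hinge axis, with an 8 mm thumb lip on the far edge (68 mm from the hinge). It stays where left; the last 0.13 rad needs a press of about 6 N on its far half to snap
- jar_b: a jar like the open one, 60 mm across and 99 mm high, its cap shut (fixed); origin at the centre of its underside
- jar_c: another such jar, its cap shut (fixed); origin at the centre of its underside
- tea_mug: white mug, 78 mm across, 97 mm high, standing to the right of the cupboard; origin at the centre of its underside
- honey_jar: honey jar, 64 mm across, 99 mm high, dark lid, standing to the right of the cupboard; origin at the centre of its underside

How it is judged:
By the outcome, as a careful person would: the job done as asked, in the order asked, and still so for the second after the job is handed in, with the robot touching nothing.
It also fails if it takes over 64 s, if anything falls off the work surface, if the arm or the gripper's body presses on something with over 40 N, if the wrist force passes 120 N, or if a joint passes its speed limit or range.

## Robot

A 6-joint arm with a two-finger parallel gripper is mounted at the origin on a cart in front of the work surface, level with it; the furniture and walls round the work are solid. World frame = base frame: x ahead of the robot, y to its left, z up, the work surface at z = 0. Lengths are in m, angles in rad, forces in N, time in s.
With the tool pointing down it reaches from about 0.225 to 0.875 m from the base axis. Payload 3.4 kg.
Tool frame: the origin (TCP) lies at the very end of the fingers, on their centre line; the grasp point (between the pads) lies manip.grip_point_offset behind it (manip.grip_point_offset is the distance from the TCP to the grasp point, in m); z points along the fingers, y is the line along which they close (so a half turn about z gives the same grasp; the last joint's range is limited). The gripper opens to 85 mm and grips with 20 to 120 N. Pads are 22 mm wide; open, the fingers measure 114 mm over their backs; the gripper's body (76 mm by 85 mm) begins 54 mm behind the grasp point. The pads swing forward as they close: fully open they stand 13 mm farther back than shut.
Start: joints at [1.222, 0.276, 1.505, -0, 1.361, -0.121], TCP at [0.13, 0.56, 0.231] pointing down, gripper open.
Joint ranges: [-2.89, 2.89], [-0.75, 2.08], [0.22, 2.7], [-1.18, 4.32], [0.11, 2.71], [-2.7, 2.7]. Speed limits (rad/s): [2.57, 2.57, 3.14, 3.14, 3.14, 3.14].

## Interface

Orientations are given as a unit quaternion [w, x, y, z].
In Python, from rig import manip gives the robot as it stands.
- The arm moves only by the shell command python3 -m pendant 'ROWS' [FORCE]. ROWS is JSON, a list of rows, each an object of numbers: "jaw": the opening, from -1 (shut) to 1 (fully open); "tx", "ty", "tz": the shift along the world's x, y, z in cm; "ax", "ay", "az": the turn, a rotation vector about the world's x, y, z in degrees. In form: [{"jaw": .., "tx": .., "ty": .., "tz": .., "ax": .., "ay": .., "az": ..}, ...]. A call has 1 to 10 rows; each row is the pose to reach, as a shift and turn from the pose commanded when the call began; what a row does not reach only later rows make up. A row lasts 1/8 s, in which the tool goes at most 62.5 mm and 10.7 degrees, less where a joint would pass 70% of its speed; a pose out of reach is approached as far as the arm can. A call with a gripper value outside its range is refused whole. The fingers move at their own pace and stop on an object; FORCE is the grip in N (left out, the last holds). Time passes only in rows, so rows that repeat a pose let the fingers close. It gives the time, the measured TCP pose, the force, the opening and the grip force at its end, in the units of the state.
- manip.get_state(): the state, without advancing time (a new reading comes with each control period).
- manip.get_image(name): name is "side" or "top"; returns a dict with "pixels" (480x640x3 uint8, blue, green, red), "depth" (480x640 float32, m along the optical axis (not along the pixel's ray), 0 where there is no reading), "fx", "fy", "cx", "cy" (pixels), "pose" (4x4, takes a point from camera to world coordinates). Camera axes: x right, y down, z forward; pixel columns grow to the right and rows downward; lengths in m; the calibration is good to about 2 mm. A picture is of the moment at which its call begins.
- manip.sign_off(): hands the job in; it is judged then, once.
The state is a dict: "clock": time; "qpos": joint angles; "qd": joint speeds; "effort": joint torques, N m; "position": TCP position; "ee_rot": TCP orientation; "contact_force": force on the tool from outside, world axes, zero at the start; "moment": the same for the moment, N m; "width": finger opening in m; "gripper_force": force on a finger pad.
Only numpy, scipy, OpenCV 4.12 (cv2) and the standard library are available. Lean on these libraries where they do the work, as an engineer would, in place of code of your own. Each camera call takes 0.05 s, during which the arm holds its last target. There are 200 camera calls.

## Working session

There is one attempt and no reset: what is moved stays moved. The work goes in short steps, Python scripts to look and compute and a shell command to move; the robot and the scene stay as the last step left them, time stands still between calls to the robot, and variables do not carry over. Pictures are saved under pics/ and viewed, at most 10 in all, crops included, and the job is handed in when it is done.

```bash
mkdir -p pics; cat > h.py <<'E'
import numpy as np, cv2
from rig import manip
def shot(n,f):
    im=manip.get_image(n); cv2.imwrite(f'pics/{f}.png',im['pixels']); np.savez(f'{f}.npz',**{k:im[k] for k in im}); return im
def load(f): return np.load(f'{f}.npz')
def pt(im,u,v,r=1):
    d=im['depth'][v-r:v+r+1,u-r:u+r+1]; d=np.median(d[d>0]) if (d>0).any() else 0
    return (im['pose']@[(u-im['cx'])/im['fx']*d,(v-im['cy'])/im['fy']*d,d,1])[:3]
def proj(im,p):
    c=np.linalg.inv(im['pose'])@np.append(p,1); return im['fx']*c[0]/c[2]+im['cx'],im['fy']*c[1]/c[2]+im['cy']
E
python3 - <<'E'
from h import *
np.set_printoptions(precision=3,suppress=True)
for n in('side','top'):
    im=shot(n,n+'0'); print(im['pose'],im['fx'])
s=manip.get_state(); print(s,manip.grip_point_offset)
E
```

```text
[[-0.468  0.71  -0.526  1.196]
 [ 0.883  0.387 -0.265  0.225]
 [ 0.016 -0.589 -0.808  0.991]
 [ 0.     0.     0.     1.   ]] 487.30239400493326
[[ 0.176 -0.769  0.615 -0.097]
 [-0.984 -0.125  0.125 -0.199]
 [-0.02  -0.627 -0.779  1.028]
 [ 0.     0.     0.     1.   ]] 520.6123366818355
{'clock': 0.1, 'qpos': array([ 1.222,  0.277,  1.506,  0.   ,  1.361, -0.121]), 'qd': array([ 0.   , -0.   , -0.004, -0.   , -0.001,  0.001]), 'effort': array([  0.001, -41.77 , -24.64 ,  -0.   ,   0.006,  -0.   ]), 'position': array([0.13 , 0.56 , 0.231]), 'ee_rot': array([-0.   ,  0.114,  0.994, -0.001]), 'contact_force': array([ 0.387,  0.547, -0.225]), 'moment': array([-0.001,  0.029, -0.008]), 'gripper_force': 0.0, 'width': 0.08505769025867667} 0.0187
```

View pics/side0.png

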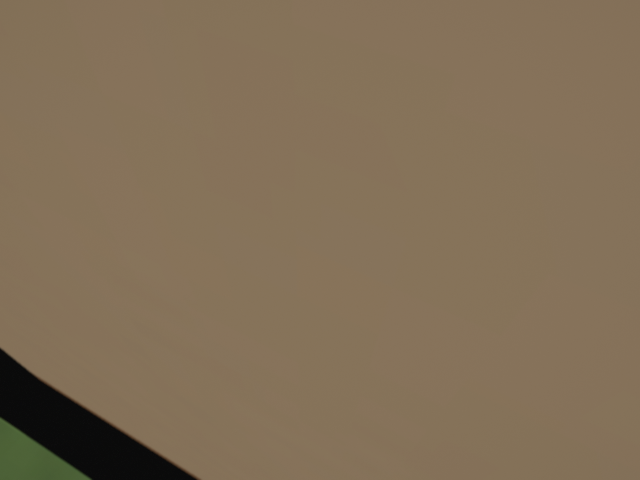

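View pics/top0.png

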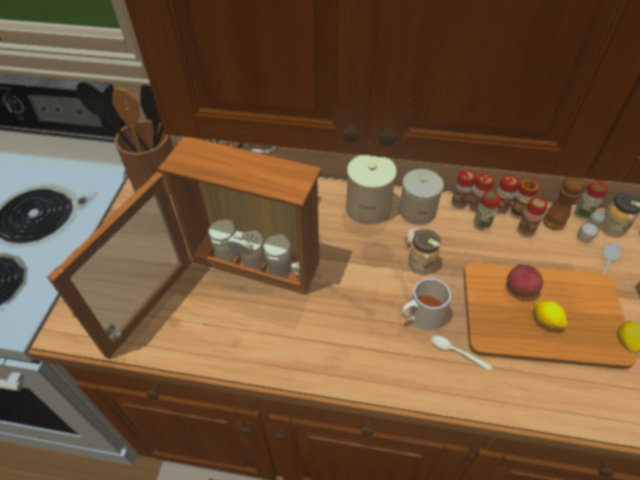

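The side view is only a blank brown surface. The top view shows the cupboard at about (165–320, 140–350), its door swung out to the left with the free edge at about (55–120, 280–350), and the jars at about (222,235), (248,245) and (277,255). The mug is at (430,305) and the honey jar at (424,250). I'll enlarge the cupboard next.

```bash
python3 - <<'E'
from h import *
np.set_printoptions(precision=3,suppress=True)
im=load('top0'); s=load('side0'); print('side',pt(s,320,240),pt(s,100,100))
for n,u,v in [('roof bl',180,146),('roof fl',165,172),('roof fr',307,200),('roof br',317,170),('front floor L',194,262),('floor R',305,288),('door top free',58,280),('door bot free',112,347),('j1',222,228),('j2',250,240),('j3',277,242),('lipish',238,238),('mug',430,290),('honey',428,238),('worktop',240,330),('knob',113,330),('hinge top',162,178)]:
    print(n,pt(im,u,v))
p=im['pixels'][130:360,45:335]; cv2.imwrite('pics/c0.png',cv2.resize(p,None,fx=2.6,fy=2.6,interpolation=cv2.INTER_CUBIC))
p=im['pixels'][205:295,195:315]; cv2.imwrite('pics/c1.png',cv2.resize(p,None,fx=6,fy=6,interpolation=cv2.INTER_CUBIC))
E
```

```text
side [1.08  0.171 0.814] [1.08  0.057 0.848]
roof bl [0.684 0.241 0.315]
roof fl [0.61  0.248 0.309]
roof fr [ 0.598 -0.045  0.287]
roof br [ 0.657 -0.056  0.315]
front floor L [0.613 0.251 0.003]
floor R [ 0.564 -0.039  0.028]
door top free [0.336 0.347 0.293]
door bot free [0.347 0.343 0.027]
j1 [0.643 0.17  0.112]
j2 [0.631 0.102 0.096]
j3 [0.624 0.035 0.11 ]
lipish [0.582 0.108 0.16 ]
mug [ 0.586 -0.32   0.056]
honey [ 0.701 -0.304  0.098]
worktop [ 0.448  0.089 -0.001]
knob [0.363 0.331 0.076]
hinge top [0.606 0.256 0.295]
```

View pics/c1.png

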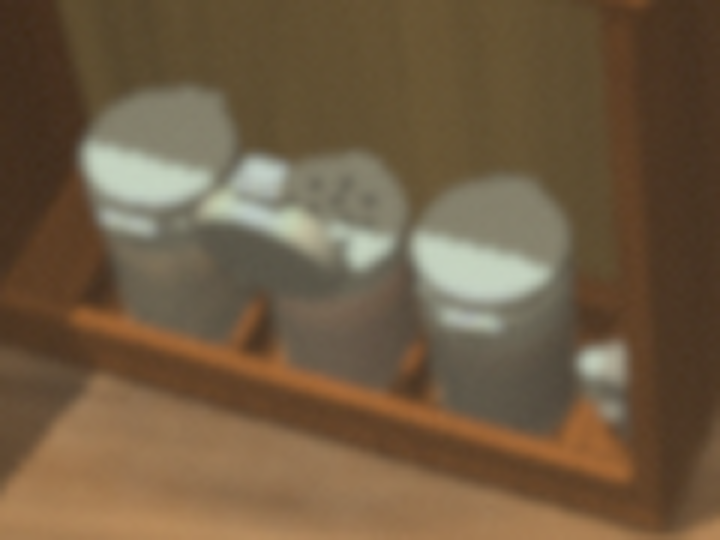

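View pics/c0.png

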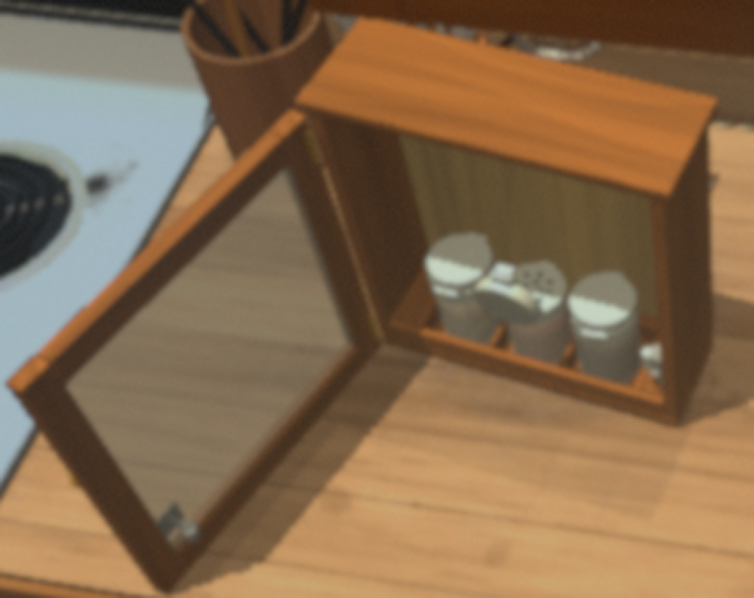

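The middle jar is the open one: its perforated top is at crop (345,190), and its cap leans out to the front-left with the lip at crop (265,175), which is image (239,234). Next I'll fit the cupboard, the door angle and the cap.

```bash
python3 - <<'E'
from h import *
from scipy.optimize import least_squares
np.set_printoptions(precision=3,suppress=True)
im=load('top0')
def ray(u,v,z):
    R=im['pose'];d=R[:3,:3]@[(u-im['cx'])/im['fx'],(v-im['cy'])/im['fy'],1];o=R[:3,3];return o+d*(z-o[2])/d[2]
U=[(186.2,136.9),(159.6,169.6),(302,205),(320,168.5),(305.8,292.3)]
L=[(50,150,315),(-50,150,315),(-50,-150,315),(50,-150,315),(-50,-150,0)]
W=np.array([ray(u,v,l[2]/1e3)[:2] for (u,v),l in zip(U,L)]);L=np.array(L)[:,:2]/1e3
print(W)
rot=lambda a:np.array([[np.cos(a),-np.sin(a)],[np.sin(a),np.cos(a)]])
f=lambda p:(L@rot(p[2]).T+p[:2]-W).ravel()
r=least_squares(f,[.63,.1,0]);print('cup',r.x,r.fun.reshape(-1,2)*1e3)
c=r.x;h=c[:2]+rot(c[2])@[-.052,.149];print('hinge',h)
# cloud
v,u=np.mgrid[205:295,195:315];D=im['depth'][205:295,195:315]
C=np.stack([(u-im['cx'])/im['fx']*D,(v-im['cy'])/im['fy']*D,D,0*D+1],-1)@im['pose'].T
P=C[D>0][:,:3].copy();uv=np.stack([u,v],-1)[D>0];P[:,:2]=(P[:,:2]-c[:2])@rot(c[2])
g=(P[:,0]<.035)&(P[:,0]>-.12)&(abs(P[:,1])<.13)&(P[:,2]>.05)
for j,y in(('L',.07),('M',0),('R',-.07)):
    q=g&(abs(P[:,1]-y)<.035)&(P[:,2]>.088)&(P[:,2]<.125);A=P[q];print(j,len(A),A.min(0),A.max(0),np.median(A,0))
q=g&(P[:,2]>.122);A=P[q];print('cap',len(A));print(np.c_[A,uv[q]][np.argsort(-A[:,2])][::3][:45])
# mid jar rim
q=g&(P[:,2]>.09)&(P[:,2]<.104)&(abs(P[:,1])<.036);print('rim',P[q].min(0),P[q].max(0))
# door free edge corners
for z,p in ((.301,(58,280)),):
    w=ray(50.5,275,z)[:2];print('door far',w,(w-c[:2])@rot(c[2]))
w=ray(45+170/2.6,130+590/2.6,.002)[:2];print('door bot',w,(w-c[:2])@rot(c[2])-[-.052,.149])
for n,(a,b) in (('mug',(430,287)),('honey',(426,237))): print(n,ray(a,b,.097))
E
```

```text
[[ 0.715  0.237]
 [ 0.609  0.257]
 [ 0.558 -0.044]
 [ 0.662 -0.061]
 [ 0.571 -0.039]]
cup [ 0.638  0.098 -0.163] [[-3.125  0.694]
 [ 3.795 -2.969]
 [ 5.73   2.501]
 [ 0.78   2.825]
 [-7.18  -3.051]]
hinge [0.611 0.254]
L 509 [-0.044  0.041  0.088] [0.031 0.101 0.115] [-0.015  0.07   0.11 ]
M 377 [-0.061 -0.029  0.089] [0.022 0.032 0.125] [-0.009 -0.004  0.097]
R 563 [-0.046 -0.097  0.088] [ 0.03  -0.039  0.116] [-0.017 -0.07   0.109]
cap 293
[[ -0.052  -0.129   0.303 291.    205.   ]
 [ -0.045   0.005   0.166 238.    232.   ]
 [ -0.05    0.003   0.166 238.    234.   ]
 [ -0.047   0.002   0.165 239.    233.   ]
 [ -0.054   0.008   0.165 235.    235.   ]
 [ -0.05   -0.004   0.164 241.    235.   ]
 [ -0.058  -0.005   0.164 240.    238.   ]
 [ -0.054   0.002   0.164 238.    236.   ]
 [ -0.046   0.005   0.163 238.    233.   ]
 [ -0.056   0.001   0.163 238.    237.   ]
 [ -0.047   0.002   0.163 239.    234.   ]
 [ -0.051  -0.002   0.162 240.    236.   ]
 [ -0.05    0.004   0.162 238.    235.   ]
 [ -0.05   -0.004   0.161 241.    236.   ]
 [ -0.05    0.006   0.161 237.    235.   ]
 [ -0.057
[... 762 characters left out ...]
 ]
 [ -0.06    0.015   0.151 232.    240.   ]
 [ -0.055   0.001   0.151 239.    240.   ]
 [ -0.055  -0.016   0.151 246.    242.   ]
 [ -0.053  -0.011   0.15  244.    241.   ]
 [ -0.057  -0.017   0.15  246.    243.   ]
 [ -0.062   0.009   0.15  234.    242.   ]
 [ -0.063   0.012   0.149 233.    242.   ]
 [ -0.056   0.019   0.149 231.    239.   ]
 [ -0.053   0.021   0.149 231.    238.   ]
 [ -0.05    0.02    0.148 232.    237.   ]
 [ -0.056   0.022   0.148 230.    239.   ]
 [ -0.06   -0.009   0.148 242.    244.   ]]
rim [-0.055 -0.029  0.09 ] [0.022 0.027 0.104]
door far [0.339 0.359] [-0.337  0.209]
door bot [0.335 0.35 ] [-0.287  0.05 ]
mug [ 0.565 -0.314  0.097]
honey [ 0.704 -0.3    0.097]
```

```bash
cat >> h.py <<'E'
from scipy.spatial.transform import Rotation as Ro
cup=np.array([.638,.098]); yaw=-.163
def rot(a): return np.array([[np.cos(a),-np.sin(a)],[np.sin(a),np.cos(a)]])
def w(x,y,z): return np.append(cup+rot(yaw)@[x,y],z)
def loc(p): return np.append((np.asarray(p[:2])-cup)@rot(yaw),p[2])
def R0(s): q=s['ee_rot']; return Ro.from_quat([q[1],q[2],q[3],q[0]])
E
python3 - <<'E'
from h import *
np.set_printoptions(precision=2,suppress=True)
s=manip.get_state()
for a in(35,25):
    y=np.append(rot(yaw)@[0,1],0);z=np.append(rot(yaw)@[np.cos(np.radians(a)),0],-np.sin(np.radians(a)))
    Rt=Ro.from_matrix(np.c_[np.cross(y,z),y,z]); print(a,(Rt*R0(s).inv()).as_rotvec(degrees=True))
for p in [(-.16,0,.2),(-.12,0,.145),(-.065,0,.147),(-.03,0,.147),(0,0,.132),(.018,0,.122)]: print(p,w(*p),(w(*p)-s['position'])*100)
E
python3 -m pendant '[{"jaw":-1,"tx":-1,"ty":-6,"tz":1},{"jaw":-1,"tx":-1,"ty":-12,"tz":2},{"jaw":-1,"tx":-1,"ty":-18,"tz":3},{"jaw":-1,"tx":1,"ty":-23,"tz":4},{"jaw":-1,"tx":4,"ty":-28,"tz":5},{"jaw":-1,"tx":8,"ty":-32,"tz":6},{"jaw":-1,"tx":13,"ty":-35,"tz":7},{"jaw":-1,"tx":17,"ty":-37,"tz":7},{"jaw":-1,"tx":20,"ty":-39,"tz":7},{"jaw":-1,"tx":22,"ty":-41,"tz":7}]'
```

```text
35 [-10.6  -53.99   3.47]
25 [-12.54 -63.8    3.36]
(-0.16, 0, 0.2) [0.48 0.12 0.2 ] [ 35.04 -43.57  -3.05]
(-0.12, 0, 0.145) [0.52 0.12 0.14] [ 38.99 -44.22  -8.55]
(-0.065, 0, 0.147) [0.57 0.11 0.15] [ 44.42 -45.12  -8.35]
(-0.03, 0, 0.147) [0.61 0.1  0.15] [ 47.87 -45.68  -8.35]
(0, 0, 0.132) [0.64 0.1  0.13] [ 50.83 -46.17  -9.85]
(0.018, 0, 0.122) [0.66 0.1  0.12] [ 52.61 -46.46 -10.85]invalid input at $[0]: expected keys jaw, tx, ty, tz, ax, ay, az
```

```bash
python3 -m pendant '[{"jaw":-1,"tx":-1,"ty":-6,"tz":1,"ax":0,"ay":0,"az":0},{"jaw":-1,"tx":-1,"ty":-12,"tz":2,"ax":0,"ay":0,"az":0},{"jaw":-1,"tx":-1,"ty":-18,"tz":3,"ax":0,"ay":0,"az":0},{"jaw":-1,"tx":1,"ty":-23,"tz":4,"ax":0,"ay":0,"az":0},{"jaw":-1,"tx":4,"ty":-28,"tz":5,"ax":0,"ay":0,"az":0},{"jaw":-1,"tx":8,"ty":-32,"tz":6,"ax":0,"ay":0,"az":0},{"jaw":-1,"tx":13,"ty":-35,"tz":7,"ax":0,"ay":0,"az":0},{"jaw":-1,"tx":17,"ty":-37,"tz":7,"ax":0,"ay":0,"az":0},{"jaw":-1,"tx":20,"ty":-39,"tz":7,"ax":0,"ay":0,"az":0},{"jaw":-1,"tx":22,"ty":-41,"tz":7,"ax":0,"ay":0,"az":0}]'
```

```text
clock: 1.35
position: [0.351, 0.1491, 0.3009]
ee_rot: [-0.0, 0.114, 0.993, -0.0]
contact_force: [-0.1, 0.4, 0.2]
width: -0.0003
gripper_force: 0.0
```

```bash
python3 -m pendant '[{"jaw":-1,"tx":2,"ty":0,"tz":0,"ax":-2,"ay":-10,"az":0.6},{"jaw":-1,"tx":4,"ty":-1,"tz":0,"ax":-4,"ay":-20,"az":1.2},{"jaw":-1,"tx":6,"ty":-1.5,"tz":-2,"ax":-6,"ay":-30,"az":1.8},{"jaw":-1,"tx":8,"ty":-2,"tz":-4,"ax":-8,"ay":-40,"az":2.4},{"jaw":-1,"tx":10,"ty":-2.3,"tz":-7,"ax":-10,"ay":-49,"az":3},{"jaw":-1,"tx":12,"ty":-2.5,"tz":-10,"ax":-10.6,"ay":-54,"az":3.5},{"jaw":-1,"tx":12.9,"ty":-2.5,"tz":-10,"ax":-10.6,"ay":-54,"az":3.5},{"jaw":-1,"tx":12.9,"ty":-2.5,"tz":-10,"ax":-10.6,"ay":-54,"az":3.5}]'
python3 - <<'E'
from h import *
np.set_printoptions(precision=3,suppress=True)
s=manip.get_state(); print(loc(s['position']),R0(s).as_matrix()[:,2],s['qpos'])
im=shot('top','t1'); cv2.imwrite('pics/t1c.png',cv2.resize(im['pixels'][130:360,45:345],None,fx=2.6,fy=2.6))
E
```

```text
clock: 2.35
position: [0.4763, 0.1191, 0.2491]
ee_rot: [0.426, 0.071, 0.901, -0.031]
contact_force: [0.4, 0.2, 0.2]
width: -0.0
gripper_force: 0.0
[-0.163 -0.005  0.249] [ 0.764 -0.117 -0.635] [ 0.41  -0.116  2.269 -1.178  0.461 -0.049]
```

View pics/t1c.png

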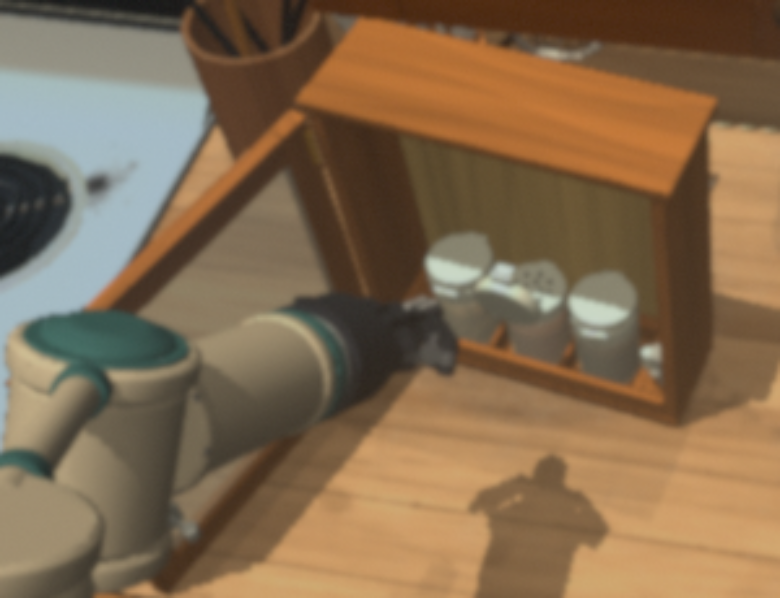

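The arm has hit the J4 limit: the tool tip is at crop (440,345) in front of the left jar, and the jars and door are untouched. I'll realign the tool yaw with the arm's azimuth (about +9°) at a tilt of about 45°.

```bash
cat >> h.py <<'E'
def tgt(a,yw):
    a=np.radians(a);yw=np.radians(yw);y=np.array([-np.sin(yw),np.cos(yw),0]);z=np.array([np.cos(yw)*np.cos(a),np.sin(yw)*np.cos(a),-np.sin(a)])
    return Ro.from_matrix(np.c_[np.cross(y,z),y,z])
E
python3 - <<'E'
from h import *
np.set_printoptions(precision=2,suppress=True)
s=manip.get_state()
for a,yw in((45,9),(45,5),(60,9)): print(a,yw,(tgt(a,yw)*R0(s).inv()).as_rotvec(degrees=True))
E
```

```text
45 9 [-0.27  5.65 17.87]
45 5 [-0.08  5.65 13.87]
60 9 [-0.29 20.71 17.72]
```

```bash
python3 -m pendant '[{"jaw":-1,"tx":-2,"ty":-1,"tz":2,"ax":0,"ay":7,"az":6},{"jaw":-1,"tx":-4,"ty":-1,"tz":3,"ax":0,"ay":14,"az":12},{"jaw":-1,"tx":-4,"ty":-1,"tz":3,"ax":0,"ay":20.7,"az":17.7},{"jaw":-1,"tx":-4,"ty":-1,"tz":3,"ax":0,"ay":20.7,"az":17.7},{"jaw":-1,"tx":-4,"ty":-1,"tz":3,"ax":0,"ay":20.7,"az":17.7}]'
python3 - <<'E'
from h import *
np.set_printoptions(precision=2,suppress=True)
s=manip.get_state(); print(loc(s['position']),s['position'],R0(s).as_matrix()[:,2],s['qpos'])
for a,yw in((45,9),(60,9)): print(a,yw,(tgt(a,yw)*R0(s).inv()).as_rotvec(degrees=True))
E
```

```text
clock: 3.02
position: [0.4352, 0.1, 0.2725]
ee_rot: [0.286, -0.028, 0.958, -0.01]
contact_force: [-0.2, -0.0, -1.7]
width: -0.0002
gripper_force: 0.0
[-0.2  -0.03  0.27] [0.44 0.1  0.27] [ 0.55 -0.   -0.84] [ 0.13 -0.23  2.07 -0.12  0.72 -1.43]
45 9 [  3.24 -11.53   6.46]
60 9 [1.72 3.4  6.21]
```

```bash
python3 -m pendant '[{"jaw":-1,"tx":0,"ty":1,"tz":-3,"ax":1,"ay":-3,"az":3},{"jaw":-1,"tx":2,"ty":1.7,"tz":-7,"ax":2,"ay":-7,"az":6.5},{"jaw":-1,"tx":5,"ty":1.7,"tz":-11,"ax":3.2,"ay":-11.5,"az":6.5},{"jaw":-1,"tx":7.5,"ty":1.7,"tz":-12.2,"ax":3.2,"ay":-11.5,"az":6.5},{"jaw":-1,"tx":8,"ty":1.7,"tz":-12.2,"ax":3.2,"ay":-11.5,"az":6.5},{"jaw":-1,"tx":8,"ty":1.7,"tz":-12.2,"ax":3.2,"ay":-11.5,"az":6.5}]'
python3 - <<'E'
from h import *
np.set_printoptions(precision=2,suppress=True)
s=manip.get_state(); print(loc(s['position']),R0(s).as_matrix()[:,2],s['qpos'])
for a,yw in((45,9),(45,5)): print(a,yw,(tgt(a,yw)*R0(s).inv()).as_rotvec(degrees=True))
for p in [(-.12,0,.15),(-.065,0,.147),(-.03,0,.147),(0,0,.134),(.018,0,.122)]: print(p,(w(*p)-s['position'])*100)
E
```

```text
clock: 3.78
position: [0.5174, 0.115, 0.1679]
ee_rot: [0.37, -0.069, 0.926, 0.031]
contact_force: [-0.6, -0.2, 0.3]
width: 0.0001
gripper_force: 0.0
[-0.12 -0.    0.17] [ 0.68  0.11 -0.72] [ 0.02  0.01  2.32  1.05  0.11 -2.7 ]
45 9 [-0.16 -1.5   0.35]
45 5 [-0.21 -1.5  -3.64]
(-0.12, 0, 0.15) [ 0.22  0.25 -1.79]
(-0.065, 0, 0.147) [ 5.65 -0.64 -2.09]
(-0.03, 0, 0.147) [ 9.1  -1.21 -2.09]
(0, 0, 0.134) [12.06 -1.7  -3.39]
(0.018, 0, 0.122) [13.84 -1.99 -4.59]
```

```bash
cat >> h.py <<'E'
def ry(a): return Ro.from_euler('y',a)
def rz(a): return Ro.from_euler('z',a)
def fk(q,P):
    h,L1,L2,Lt,e=P
    A=rz(q[0])*ry(q[1]); p=A.apply([0,0,L1])+[0,0,h]
    A=A*ry(q[2]); p=p+A.apply([e,0,L2]); A=A*rz(q[3])*ry(q[4]); p=p+A.apply([0,0,Lt]); return p,A*rz(q[5])
E
python3 - <<'E'
from h import *
from scipy.optimize import least_squares
np.set_printoptions(precision=3,suppress=True)
s=manip.get_state();print(s['qpos'])
Q=[([1.222,.2765,1.5055,0,1.361,-.121],[.13,.56,.231]),([.41,-.116,2.269,-1.178,.461,-.049],[.4763,.1191,.2491]),([.13,-.23,2.07,-.12,.72,-1.43],[.4352,.1,.2725]),(s['qpos'],s['position'])]
f=lambda P:np.concatenate([(fk(q,P)[0]-p)*k for (q,p),k in zip(Q,(1,1,.2,1))])
r=least_squares(f,[.2,.4,.35,.2,0]);print(r.x,r.fun*1e3)
P=r.x;np.save('P.npy',P)
A=fk(s['qpos'],P)[1];print((R0(s).inv()*A).as_rotvec())
# feasibility: J5,J2,J3 with J4=0 for tilt a, radius, z
off=(A.inv()*R0(s))
def ik(pt,Rt,q0):
    lo=np.array([-2.89,-.75,.22,-1.18,.11,-2.7]);hi=np.array([2.89,2.08,2.7,4.32,2.71,2.7])
    g=lambda q:np.r_[(fk(q,P)[0]-pt)*10,((fk(q,P)[1]*off).inv()*Rt).as_rotvec()]
    b=least_squares(g,q0,bounds=(lo,hi));return b.x,np.abs(b.fun).max()
for name,q0 in(('n',[.2,.2,2,0,.5,-1.5]),('flip',[.2,.2,2,3.1,.5,1.5])):
  for a in(25,35,45,55,65):
    for pt in [(-.12,0,.147),(-.065,0,.147),(0,0,.134),(.018,0,.122)]:
        W=w(*pt);q,e=ik(W,tgt(a,np.degrees(np.arctan2(W[1],W[0]))),q0);print(name,a,pt,q,'err %.3f'%e)
E
```

```text
[ 0.023  0.013  2.32   1.048  0.107 -2.705]
[ 0.025  0.617  0.406  0.302 -0.02 ] [ 64.448 -25.311  19.662   9.836 -43.257  -9.558  -2.735 -13.791   2.662
   3.252 -75.127 -10.636]
[ 0.     0.    -1.571]
n 25 (-0.12, 0, 0.147) [ 0.282  0.034  2.309 -1.18   0.11  -0.338] err 0.374
n 25 (-0.065, 0, 0.147) [ 0.241  0.114  2.223 -1.18   0.11  -0.342] err 0.368
n 25 (0, 0, 0.134) [ 0.201  0.22   2.122 -1.18   0.11  -0.344] err 0.374
n 25 (0.018, 0, 0.122) [ 0.192  0.259  2.095 -1.18   0.11  -0.344] err 0.386
n 35 (-0.12, 0, 0.147) [ 0.282  0.039  2.31  -1.18   0.11  -0.343] err 0.206
n 35 (-0.065, 0, 0.147) [ 0.241  0.118  2.225 -1.18   0.11  -0.347] err 0.199
n 35 (0, 0, 0.134) [ 0.201  0.223  2.124 -1.18   0.11  -0.35 ] err 0.204
n 35 (0.018, 0, 0.122) [ 0.192  0.262  2.097 -1.18   0.11  -0.35 ] err 0.216
n 45 (-0.12, 0, 0.147) [ 0.282  0.044  2.312 -1.18   0.11  -0.348] err 0.062
n 45 (-0.065, 0, 0.147) [ 0.187  0.122  2.196 -0.001  0.11  -1.57 ] err 0.071
n 45 (0, 0, 0.134) [ 0.152  0.226  2.095 -0.001  0.11  -1.57 ] err 0.075
n 45 (0.018, 0, 0.122) [ 0.145  0.265  2.068 -0.016  0.11  
[... 1392 characters left out ...]
0.224 2.192 3.142 0.11  1.571] err 0.050
flip 45 (0.018, 0, 0.122) [0.144 0.263 2.166 3.142 0.11  1.571] err 0.038
flip 55 (-0.12, 0, 0.147) [0.163 0.048 2.35  1.965 0.11  2.7  ] err 0.179
flip 55 (-0.065, 0, 0.147) [0.133 0.125 2.265 1.969 0.11  2.7  ] err 0.187
flip 55 (0, 0, 0.134) [0.104 0.228 2.165 1.974 0.11  2.7  ] err 0.184
flip 55 (0.018, 0, 0.122) [0.097 0.266 2.139 1.975 0.11  2.7  ] err 0.172
flip 65 (-0.12, 0, 0.147) [0.163 0.053 2.351 1.96  0.11  2.7  ] err 0.347
flip 65 (-0.065, 0, 0.147) [0.133 0.128 2.267 1.965 0.11  2.7  ] err 0.356
flip 65 (0, 0, 0.134) [0.104 0.231 2.167 1.969 0.11  2.7  ] err 0.354
flip 65 (0.018, 0, 0.122) [0.097 0.269 2.14  1.97  0.11  2.7  ] err 0.342
```

```bash
sed -i 's/h,L1,L2,Lt,e=P/h,L1,L2,Lt,e,d=P/; s/apply(\[0,0,L1\])/apply([0,d,L1])/' h.py
cat > k.py <<'E'
from h import *
from scipy.optimize import least_squares
np.set_printoptions(precision=3,suppress=True)
s=manip.get_state()
Q=[([1.222,.2765,1.5055,0,1.361,-.121],[.13,.56,.231]),([.41,-.116,2.269,-1.178,.461,-.049],[.4763,.1191,.2491]),([.13,-.23,2.07,-.12,.72,-1.43],[.4352,.1,.2725]),([ 0.023,0.013,2.32,1.048,0.107,-2.705],[.5174,.115,.1679])]
f=lambda P:np.concatenate([(fk(q,P)[0]-p)*k for (q,p),k in zip(Q,(1,1,.1,1))])
r=least_squares(f,[.2,.4,.35,.2,0,.07]);P=r.x
off=rz(-np.pi/2).inv()
off=Ro.from_euler('z',np.pi/2)
def ik(pt,Rt,q0):
    lo=np.array([-2.89,-.75,.22,-1.18,.11,-2.7]);hi=np.array([2.89,2.08,2.7,4.32,2.71,2.7])
    g=lambda q:np.r_[(fk(q,P)[0]-pt)*10,((fk(q,P)[1]*off).inv()*Rt).as_rotvec()]
    b=least_squares(g,np.clip(q0,lo+.01,hi-.01),bounds=(lo,hi));return b.x,np.abs(b.fun).max()
E
python3 - <<'E'
from k import *
print(P,r.fun*1e3)
A=fk(s['qpos'],P)[1];o=A.inv()*R0(s);print(o.as_rotvec())
off=o
for name,q0 in(('n',[.05,.2,2,0,.5,-1.5]),('flip',[.05,.2,2,3.1,.5,1.5])):
  for a,yw in((35,0),(55,0),(50,3),(60,0),(60,-9),(60,3)):
    for pt in [(-.12,0,.147),(0,0,.134),(.018,0,.122)]:
        W=w(*pt);q,e=ik(W,tgt(a,yw),q0);print(name,a,yw,pt,q,'err %.3f'%e)
E
```

```text
[0.137 0.63  0.421 0.365 0.06  0.069] [-0.044  0.015 -0.067 -0.055  0.022  0.049  0.282 -0.191  0.45   0.027
 -0.066 -0.027]
[-0.    -0.     1.571]
n 35 0 (-0.12, 0, 0.147) [ 0.162  0.063  2.307 -1.18   0.11  -0.273] err 0.225
n 35 0 (0, 0, 0.134) [ 0.103  0.24   2.124 -1.18   0.11  -0.313] err 0.219
n 35 0 (0.018, 0, 0.122) [ 0.096  0.279  2.096 -1.18   0.11  -0.317] err 0.230
n 55 0 (-0.12, 0, 0.147) [ 0.152  0.07   2.209 -0.328  0.272 -1.129] err 0.000
n 55 0 (0, 0, 0.134) [ 0.067  0.24   2.026 -0.144  0.269 -1.377] err 0.000
n 55 0 (0.018, 0, 0.122) [ 0.057  0.278  2.008 -0.135  0.247 -1.393] err 0.000
n 50 3 (-0.12, 0, 0.147) [ 0.125  0.063  2.286 -0.453  0.11  -1.065] err 0.003
n 50 3 (0, 0, 0.134) [ 0.041  0.234  2.103  0.07   0.11  -1.65 ] err 0.003
n 50 3 (0.018, 0, 0.122) [ 0.031  0.274  2.075  0.137  0.11  -1.724] err 0.014
n 60 0 (-0.12, 0, 0.147) [ 0.14   0.08   2.137 -0.176  0.41  -1.288] err 0.000
n 60 0 (0, 0, 0.134) [ 0.063  0.251  1.951 -0.077  0.418 -1.446] err 0.000
n 60 0 (0.018, 0, 0.122) [ 0.054  0.288  1.933 -0.07   0.398 -1.459] err 0.000
n 60 -9 (-0.12, 0, 0
[... 1101 characters left out ...]
  0.11   2.7  ] err 0.063
flip 60 0 (-0.12, 0, 0.147) [0.162 0.084 2.345 4.32  0.11  0.513] err 0.237
flip 60 0 (0, 0, 0.134) [0.103 0.253 2.163 4.32  0.11  0.465] err 0.248
flip 60 0 (0.018, 0, 0.122) [0.096 0.292 2.135 4.32  0.11  0.46 ] err 0.238
flip 60 -9 (-0.12, 0, 0.147) [0.16  0.084 2.345 4.32  0.11  0.638] err 0.229
flip 60 -9 (0, 0, 0.134) [0.101 0.253 2.164 4.32  0.11  0.59 ] err 0.245
flip 60 -9 (0.018, 0, 0.122) [0.094 0.292 2.135 4.32  0.11  0.585] err 0.235
flip 60 3 (-0.12, 0, 0.147) [0.162 0.084 2.345 4.32  0.11  0.471] err 0.237
flip 60 3 (0, 0, 0.134) [0.103 0.253 2.163 4.32  0.11  0.423] err 0.246
flip 60 3 (0.018, 0, 0.122) [0.096 0.292 2.135 4.32  0.11  0.418] err 0.235
```

```bash
python3 - <<'E'
from k import *
s=manip.get_state()
for a,yw in((62,2),(53,2)): print(a,yw,(tgt(a,yw)*R0(s).inv()).as_rotvec(degrees=True))
for p in [(-.13,0,.165),(-.12,0,.15)]: print((w(*p)-s['position'])*100)
for a,yw in((53,2),(53,0)):
    for pt in [(-.13,0,.165),(-.12,0,.15),(-.06,0,.147),(0,0,.134),(.015,0,.12)]:
        W=w(*pt);q,e=ik(W,tgt(a,yw),[.05,.2,2,0,.5,-1.5]);print(a,yw,pt,q,'err %.3f'%e)
E
python3 -m pendant '[{"jaw":-1,"tx":-1,"ty":0,"tz":1,"ax":0,"ay":8,"az":-2},{"jaw":-1,"tx":-2,"ty":0,"tz":2,"ax":0,"ay":15,"az":-5},{"jaw":-1,"tx":-2,"ty":0,"tz":2,"ax":0,"ay":15,"az":-7},{"jaw":-1,"tx":-2,"ty":0,"tz":2,"ax":0,"ay":15,"az":-7},{"jaw":-1,"tx":-2,"ty":0,"tz":2,"ax":0,"ay":15,"az":-7}]'
python3 - <<'E'
from k import *
print(s['qpos'],loc(s['position']))
for a,yw in((53,2),(54,0)): print(a,yw,(tgt(a,yw)*R0(s).inv()).as_rotvec(degrees=True))
for p in [(-.13,0,.165),(-.12,0,.15)]: print((w(*p)-s['position'])*100)
E
```

```text
62 2 [-1.823 15.446 -6.547]
53 2 [-0.99   6.48  -6.611]
[-0.765  0.411 -0.292]
[ 0.222  0.249 -1.792]
53 2 (-0.13, 0, 0.165) [ 0.142  0.02   2.227 -0.252  0.26  -1.241] err 0.000
53 2 (-0.12, 0, 0.15) [ 0.132  0.059  2.237 -0.284  0.21  -1.215] err 0.000
53 2 (-0.06, 0, 0.147) [ 0.085  0.142  2.146 -0.144  0.211 -1.39 ] err 0.000
53 2 (0, 0, 0.134) [ 0.05   0.236  2.059 -0.046  0.201 -1.514] err 0.000
53 2 (0.015, 0, 0.12) [ 0.043  0.274  2.049 -0.028  0.172 -1.537] err 0.000
53 0 (-0.13, 0, 0.165) [ 0.167  0.024  2.222 -0.377  0.275 -1.073] err 0.000
53 0 (-0.12, 0, 0.15) [ 0.156  0.063  2.233 -0.431  0.226 -1.024] err 0.000
53 0 (-0.06, 0, 0.147) [ 0.106  0.144  2.143 -0.294  0.221 -1.199] err 0.000
53 0 (0, 0, 0.134) [ 0.068  0.238  2.056 -0.201  0.207 -1.32 ] err 0.000
53 0 (0.015, 0, 0.12) [ 0.06   0.276  2.046 -0.207  0.178 -1.319] err 0.000
clock: 4.4
position: [0.4969, 0.1148, 0.1897]
ee_rot: [0.247, -0.01, 0.969, 0.016]
contact_force: [-0.1, -0.3, 0.5]
width: -0.0002
gripper_force: 0.0
[ 0.1   -0.013  2.09  -0.023  0.564 -1.476] [-0.142 -0.006  0.19 ]
53 2 [-1.183 -8.385  0.315]
54 0 [-1.344 -7.364 -1.67 ]
[ 1.281  0.425 -2.468]
[ 2.268  0.262 -3.968]
```

```bash
python3 -m pendant '[{"jaw":-1,"tx":1,"ty":0.2,"tz":-2,"ax":-0.6,"ay":-4,"az":0},{"jaw":-1,"tx":2.3,"ty":0.3,"tz":-4,"ax":-1.2,"ay":-8.4,"az":0.3},{"jaw":-1,"tx":4,"ty":0,"tz":-4,"ax":-1.2,"ay":-8.4,"az":0.3},{"jaw":-1,"tx":5.7,"ty":-0.3,"tz":-4,"ax":-1.2,"ay":-8.4,"az":0.3},{"jaw":-1,"tx":5.7,"ty":-0.3,"tz":-4,"ax":-1.2,"ay":-8.4,"az":0.3}]'
python3 - <<'E'
from k import *
print(s['qpos'],loc(s['position']))
for p in [(-.06,0,.147),(-.03,0,.149),(-.015,0,.145),(0,0,.136),(.01,0,.128),(.015,0,.121)]: print((w(*p)-s['position'])*100)
im=shot('top','t2'); cv2.imwrite('pics/t2c.png',cv2.resize(im['pixels'][150:310,130:330],None,fx=3.5,fy=3.5))
E
```

```text
clock: 5.03
position: [0.5544, 0.112, 0.1486]
ee_rot: [0.317, -0.016, 0.948, 0.006]
contact_force: [-0.8, -0.3, 0.3]
width: -0.0002
gripper_force: 0.0
[ 0.102  0.107  2.184 -0.19   0.209 -1.331] [-0.085  0.     0.149]
[ 2.441 -0.428 -0.164]
[ 5.401 -0.915  0.036]
[ 6.881 -1.158 -0.364]
[ 8.361 -1.402 -1.264]
[ 9.348 -1.564 -2.064]
[ 9.841 -1.645 -2.764]
```

View pics/t2c.png

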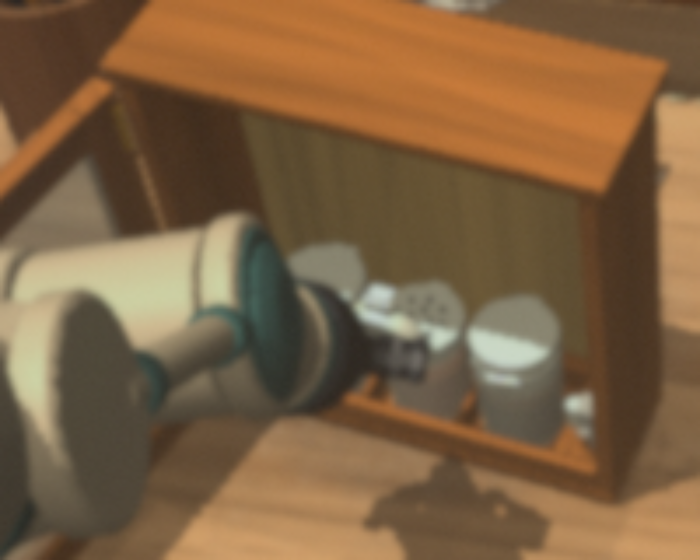

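The fingertip at crop (400,360) sits just in front of the cap, whose lip is at (380,295). Now I'll sweep the cap over.

```bash
python3 -m pendant '[{"jaw":-1,"tx":1.2,"ty":-0.2,"tz":-0.1,"ax":0,"ay":0,"az":0},{"jaw":-1,"tx":2.4,"ty":-0.4,"tz":-0.1,"ax":0,"ay":0,"az":0},{"jaw":-1,"tx":3.9,"ty":-0.7,"tz":0,"ax":0,"ay":0,"az":0},{"jaw":-1,"tx":5.4,"ty":-0.9,"tz":0,"ax":0,"ay":0,"az":0},{"jaw":-1,"tx":6.9,"ty":-1.2,"tz":-0.4,"ax":0,"ay":0,"az":0},{"jaw":-1,"tx":6.9,"ty":-1.2,"tz":-0.4,"ax":0,"ay":0,"az":0}]'
python3 - <<'E'
from k import *
print(s['qpos'],loc(s['position']),s['contact_force'])
E
python3 -m pendant '[{"jaw":-1,"tx":0.8,"ty":-0.1,"tz":-0.4,"ax":0,"ay":0,"az":0},{"jaw":-1,"tx":1.5,"ty":-0.2,"tz":-0.9,"ax":0,"ay":0,"az":0},{"jaw":-1,"tx":2.5,"ty":-0.4,"tz":-1.6,"ax":0,"ay":0,"az":0},{"jaw":-1,"tx":2.8,"ty":-0.5,"tz":-2,"ax":0,"ay":0,"az":0},{"jaw":-1,"tx":2.8,"ty":-0.5,"tz":-2,"ax":0,"ay":0,"az":0}]'
python3 - <<'E'
from k import *
print(s['qpos'],loc(s['position']),s['contact_force'])
E
```

```text
clock: 5.82
position: [0.6225, 0.0996, 0.1428]
ee_rot: [0.316, -0.016, 0.949, 0.006]
contact_force: [0.2, 0.7, 0.7]
width: 0.0004
gripper_force: 0.0
[ 0.055  0.203  2.074 -0.05   0.222 -1.504] [-0.016 -0.001  0.143] [0.208 0.669 0.687]
clock: 6.45
position: [0.6492, 0.0949, 0.1224]
ee_rot: [0.316, -0.016, 0.949, 0.006]
contact_force: [0.2, -1.0, -0.2]
width: 0.0004
gripper_force: 0.0
[ 0.04   0.266  2.05  -0.011  0.183 -1.554] [ 0.012 -0.001  0.122] [ 0.21  -1.023 -0.221]
```

Now I'll press down in small steps.

```bash
python3 -m pendant '[{"jaw":-1,"tx":0.2,"ty":0,"tz":-0.3,"ax":0,"ay":0,"az":0},{"jaw":-1,"tx":0.2,"ty":0,"tz":-0.5,"ax":0,"ay":0,"az":0},{"jaw":-1,"tx":0.2,"ty":0,"tz":-0.5,"ax":0,"ay":0,"az":0}]'; python3 -m pendant '[{"jaw":-1,"tx":0,"ty":0,"tz":-0.2,"ax":0,"ay":0,"az":0},{"jaw":-1,"tx":0,"ty":0,"tz":-0.4,"ax":0,"ay":0,"az":0},{"jaw":-1,"tx":0,"ty":0,"tz":-0.4,"ax":0,"ay":0,"az":0}]'
```

```text
clock: 6.82
position: [0.6522, 0.0951, 0.1195]
ee_rot: [0.318, -0.016, 0.948, 0.006]
contact_force: [-0.7, -0.7, 4.9]
width: 0.0002
gripper_force: 2.4
clock: 7.2
position: [0.6518, 0.095, 0.1148]
ee_rot: [0.317, -0.016, 0.948, 0.006]
contact_force: [0.2, -0.5, 4.2]
width: 0.0
gripper_force: 2.1
```

```bash
python3 -m pendant '[{"jaw":-1,"tx":0,"ty":0,"tz":-0.2,"ax":0,"ay":0,"az":0},{"jaw":-1,"tx":0,"ty":0,"tz":-0.4,"ax":0,"ay":0,"az":0},{"jaw":-1,"tx":0,"ty":0,"tz":-0.4,"ax":0,"ay":0,"az":0}]'
```

```text
clock: 7.58
position: [0.655, 0.0952, 0.1145]
ee_rot: [0.321, -0.016, 0.947, 0.007]
contact_force: [-1.4, -1.3, 13.4]
width: -0.0001
gripper_force: 6.4
```

```bash
python3 -m pendant '[{"jaw":-1,"tx":-0.5,"ty":0.1,"tz":1.5,"ax":0,"ay":0,"az":0},{"jaw":-1,"tx":-3,"ty":0.5,"tz":2.5,"ax":0,"ay":0,"az":0},{"jaw":-1,"tx":-8,"ty":1.3,"tz":4,"ax":0,"ay":0,"az":0},{"jaw":-1,"tx":-14,"ty":1.5,"tz":6,"ax":0,"ay":4,"az":0},{"jaw":-1,"tx":-19,"ty":1,"tz":9,"ax":0,"ay":14,"az":0},{"jaw":-1,"tx":-24,"ty":0,"tz":13,"ax":0,"ay":24,"az":0},{"jaw":-1,"tx":-30,"ty":0,"tz":16,"ax":0,"ay":34,"az":0},{"jaw":-1,"tx":-32,"ty":0,"tz":18,"ax":0,"ay":36,"az":0},{"jaw":-1,"tx":-32,"ty":0,"tz":18,"ax":0,"ay":36,"az":0}]'
python3 - <<'E'
from k import *
print(s['qpos'],s['position'],R0(s).as_matrix()[:,2])
im=shot('top','t3'); cv2.imwrite('pics/t3c.png',cv2.resize(im['pixels'][130:360,45:345],None,fx=2.6,fy=2.6,interpolation=cv2.INTER_CUBIC))
E
```

```text
clock: 8.7
position: [0.3308, 0.095, 0.2916]
ee_rot: [0.008, -0.013, 1.0, 0.011]
contact_force: [1.4, -0.0, -0.4]
width: 0.0001
gripper_force: 0.0
[ 0.053 -0.132  1.81   0.022  1.447 -1.546] [0.331 0.095 0.292] [ 0.016  0.022 -1.   ]
```

View pics/t3c.png

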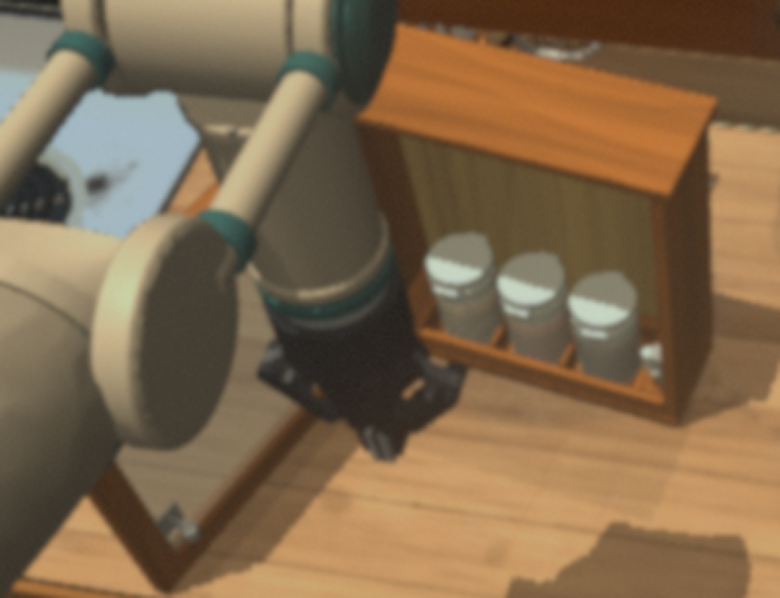

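The cap is shut: the middle jar's top at crop (530,280) looks the same as its neighbours, and all three jars stand in place. Next I'll plan the door sweep.

```bash
cat > d.py <<'E'
from k import *
H=np.array([-.052,.149])
def door(th,rr=.255,gap=0,z=.265):
    d=np.array([-np.sin(th),-np.cos(th)]);n=np.array([-np.cos(th),np.sin(th)])
    p=H+rr*d+(.026+gap)*n; return w(p[0],p[1],z), tgt(90,np.degrees(yaw-th))
def show(rows):
    q=s['qpos']
    for th,g,z in rows:
        W,R=door(th,gap=g,z=z);q,e=ik(W,R,q);dv=(W-s['position'])*100
        print('th %.2f g %.3f'%(th,g),dv,'az %.1f'%(np.degrees(((yaw-th)-np.arctan2(*(R0(s).as_matrix()[:2,1]*[-1,1])))),),q,'e%.3f'%e)
E
python3 - <<'E'
from d import *
im=load('t3')
print([loc(pt(im,u,v)) for u,v in((222,231),(249,236),(276,244),(248,240))])
print((tgt(90,0)*R0(s).inv()).as_rotvec(degrees=True), np.degrees(np.arctan2(*(R0(s).as_matrix()[:2,1]*[-1,1]))))
show([(1.78,.05,.37),(1.78,.05,.265),(1.78,0.01,.265)]+[(t,-.003,.265) for t in np.arange(1.6,-.01,-.2)])
E
```

```text
[array([-0.013,  0.069,  0.11 ]), array([-0.008,  0.003,  0.11 ]), array([-0.01 , -0.065,  0.11 ]), array([-0.02 ,  0.   ,  0.111])]
[-1.269  0.925 -1.515] 1.5253936585427812
th 1.78 g 0.050 [ 7.072 32.195  7.905] az -112.9 [0.685 0.239 1.223 0.    1.68  1.057] e0.000
th 1.78 g 0.050 [ 7.072 32.195 -2.595] az -112.9 [ 0.685  0.264  1.438 -0.     1.439  1.057] e0.000
th 1.78 g 0.010 [ 5.617 28.469 -2.595] az -112.9 [ 0.648  0.208  1.515 -0.     1.418  1.021] e0.000
th 1.60 g -0.003 [ 3.471 22.971 -2.595] az -102.5 [ 0.585  0.126  1.618 -0.     1.397  0.777] e0.000
th 1.40 g -0.003 [ 2.545 17.943 -2.595] az -91.1 [ 0.502  0.065  1.689 -0.     1.388  0.495] e0.000
th 1.20 g -0.003 [ 2.636 12.832 -2.595] az -79.6 [ 0.394  0.019  1.737 -0.     1.385  0.186] e0.000
th 1.00 g -0.003 [ 3.741  7.84  -2.595] az -68.2 [ 0.27  -0.003  1.76  -0.     1.385 -0.138] e0.000
th 0.80 g -0.003 [ 5.816  3.168 -2.595] az -56.7 [ 0.145 -0.     1.757  0.     1.385 -0.463] e0.000
th 0.60 g -0.003 [ 8.777 -0.999 -2.595] az -45.2 [ 0.038  0.029  1.727  0.     1.385 -0.77 ] e0.000
th 0.40 g -0.003 [12.507 -4.495 -2.595] az -33.8 [-0.042  0.078  1.674  0.     1.39  -1.05 ] e0.000
th 0.20 g -0.003 [16.857 -7.18  -2.595] az -22.3 [-0.093  0.143  1.598  0.     1.401 -1.3  ] e0.000
th 0.00 g -0.003 [21.655 -8.947 -2.595] az -10.9 [-0.117  0.216  1.505  0.     1.421 -1.525] e0.000
```

```bash
python3 -m pendant '[{"jaw":-1,"tx":0,"ty":0,"tz":4,"ax":0,"ay":0,"az":-10},{"jaw":-1,"tx":0,"ty":0,"tz":8,"ax":0,"ay":0,"az":-20},{"jaw":-1,"tx":0,"ty":3,"tz":9,"ax":0,"ay":0,"az":-30},{"jaw":-1,"tx":1,"ty":8,"tz":9,"ax":0,"ay":0,"az":-40},{"jaw":-1,"tx":2,"ty":13,"tz":9,"ax":0,"ay":0,"az":-50},{"jaw":-1,"tx":3,"ty":18,"tz":9,"ax":0,"ay":0,"az":-60},{"jaw":-1,"tx":4,"ty":23,"tz":9,"ax":0,"ay":0,"az":-70},{"jaw":-1,"tx":5,"ty":28,"tz":9,"ax":0,"ay":0,"az":-80},{"jaw":-1,"tx":6,"ty":32,"tz":9,"ax":0,"ay":0,"az":-90},{"jaw":-1,"tx":7,"ty":33.5,"tz":9,"ax":0,"ay":0,"az":-100}]'
python3 - <<'E'
from d import *
print(s['qpos'],s['position'],(tgt(90,np.degrees(yaw-1.78))*R0(s).inv()).as_rotvec(degrees=True))
show([(1.78,.05,.37),(1.78,.05,.265),(1.78,0.01,.265)])
im=shot('top','t4'); cv2.imwrite('pics/t4c.png',cv2.resize(im['pixels'][60:360,0:345],None,fx=2,fy=2,interpolation=cv2.INTER_CUBIC))
E
```

```text
clock: 10.0
position: [0.4011, 0.4325, 0.3766]
ee_rot: [0.013, 0.758, 0.652, -0.001]
contact_force: [-0.4, 0.6, 0.3]
width: -0.0001
gripper_force: 0.0
[ 0.721  0.261  1.178 -0.027  1.705  0.869] [0.401 0.432 0.377] [  1.304   0.768 -12.649]
th 1.78 g 0.050 [-0.014 -1.55  -0.655] az -12.7 [0.685 0.239 1.223 0.    1.68  1.057] e0.000
th 1.78 g 0.050 [ -0.014  -1.55  -11.155] az -12.7 [ 0.685  0.264  1.438 -0.     1.439  1.057] e0.000
th 1.78 g 0.010 [ -1.469  -5.276 -11.155] az -12.7 [ 0.648  0.208  1.515 -0.     1.418  1.021] e0.000
```

View pics/t4c.png

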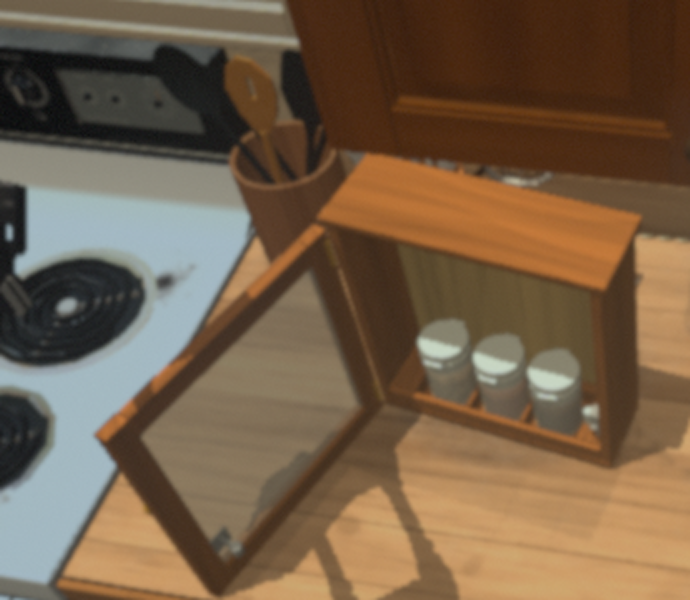

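All three caps are shut, the door is untouched with its free top corner at crop (105,435), and the gripper is outside it at the left. I'll descend and start pushing.

```bash
python3 -m pendant '[{"jaw":-1,"tx":0,"ty":-1,"tz":-4,"ax":0.6,"ay":0.4,"az":-6},{"jaw":-1,"tx":0,"ty":-1.5,"tz":-8,"ax":1.3,"ay":0.8,"az":-12.6},{"jaw":-1,"tx":0,"ty":-1.5,"tz":-11.1,"ax":1.3,"ay":0.8,"az":-12.6},{"jaw":-1,"tx":-0.5,"ty":-3,"tz":-11.1,"ax":1.3,"ay":0.8,"az":-12.6},{"jaw":-1,"tx":-1,"ty":-4,"tz":-11.1,"ax":1.3,"ay":0.8,"az":-12.6},{"jaw":-1,"tx":-1.4,"ty":-5.2,"tz":-11.1,"ax":1.3,"ay":0.8,"az":-12.6},{"jaw":-1,"tx":-1.4,"ty":-5.2,"tz":-11.1,"ax":1.3,"ay":0.8,"az":-12.6}]'
python3 - <<'E'
from d import *
print(s['position'])
show([(t,-.003,.265) for t in np.arange(1.75,.7,-.1)])
E
```

```text
clock: 10.92
position: [0.3872, 0.3773, 0.2707]
ee_rot: [0.0, 0.825, 0.566, 0.003]
contact_force: [-0.5, -0.2, -0.5]
width: -0.0001
gripper_force: 0.0
[0.387 0.377 0.271]
th 1.75 g -0.003 [-0.886 -1.664 -0.574] az 1.5 [ 0.629  0.179  1.553 -0.     1.41   0.971] e0.000
th 1.65 g -0.003 [-1.841 -4.039 -0.574] az 7.2 [ 0.601  0.143  1.598 -0.     1.401  0.843] e0.000
th 1.55 g -0.003 [-2.553 -6.497 -0.574] az 13.0 [ 0.567  0.109  1.638 -0.     1.394  0.709] e0.000
th 1.45 g -0.003 [-3.017 -9.014 -0.574] az 18.7 [ 0.526  0.079  1.673 -0.     1.39   0.568] e0.000
th 1.35 g -0.003 [ -3.227 -11.564  -0.574] az 24.4 [ 0.478  0.052  1.703 -0.     1.387  0.42 ] e0.000
th 1.25 g -0.003 [ -3.181 -14.123  -0.574] az 30.2 [ 0.423  0.029  1.727 -0.     1.386  0.266] e0.000
th 1.15 g -0.003 [ -2.88  -16.665  -0.574] az 35.9 [ 0.364  0.011  1.745 -0.     1.385  0.106] e0.000
th 1.05 g -0.003 [ -2.327 -19.164  -0.574] az 41.6 [ 0.301 -0.     1.757 -0.     1.385 -0.056] e0.000
th 0.95 g -0.003 [ -1.528 -21.595  -0.574] az 47.4 [ 0.238 -0.005  1.762  0.     1.385 -0.22 ] e0.000
th 0.85 g -0.003 [ -0.489 -23.934  -0.574] az 53.1 [ 0.175 -0.004  1.76   0.     1.385 -0.383] e0.000
th 0.75 g -0.003 [  0.778 -26.157  -0.574] az 58.8 [ 0.116  0.005  1.752  0.     1.385 -0.542] e0.000
```

```bash
python3 -m pendant '[{"jaw":-1,"tx":-0.9,"ty":-1.2,"tz":-0.5,"ax":0,"ay":0,"az":1.5},{"jaw":-1,"tx":-1.2,"ty":-2,"tz":-0.5,"ax":0,"ay":0,"az":3},{"jaw":-1,"tx":-1.6,"ty":-3,"tz":-0.5,"ax":0,"ay":0,"az":5},{"jaw":-1,"tx":-1.85,"ty":-4,"tz":-0.5,"ax":0,"ay":0,"az":7.2},{"jaw":-1,"tx":-2.2,"ty":-5.2,"tz":-0.5,"ax":0,"ay":0,"az":10},{"jaw":-1,"tx":-2.5,"ty":-6.5,"tz":-0.5,"ax":0,"ay":0,"az":13},{"jaw":-1,"tx":-2.8,"ty":-7.7,"tz":-0.5,"ax":0,"ay":0,"az":16},{"jaw":-1,"tx":-3,"ty":-9,"tz":-0.5,"ax":0,"ay":0,"az":18.7},{"jaw":-1,"tx":-3.2,"ty":-11.5,"tz":-0.5,"ax":0,"ay":0,"az":24.4},{"jaw":-1,"tx":-3.2,"ty":-14.1,"tz":-0.5,"ax":0,"ay":0,"az":30.2}]'
python3 - <<'E'
from d import *
print(s['position'],s['contact_force'])
show([(t,-.003,.265) for t in np.arange(1.25,.2,-.1)])
im=shot('top','t5'); cv2.imwrite('pics/t5c.png',cv2.resize(im['pixels'][60:360,0:345],None,fx=2,fy=2,interpolation=cv2.INTER_CUBIC))
E
```

```text
clock: 12.18
position: [0.3557, 0.2368, 0.2648]
ee_rot: [0.0, 0.647, 0.762, 0.003]
contact_force: [0.4, -0.1, 0.8]
width: -0.0003
gripper_force: 0.1
[0.356 0.237 0.265] [ 0.413 -0.054  0.805]
th 1.25 g -0.003 [-0.023 -0.066  0.023] az -0.3 [0.423 0.029 1.727 0.    1.386 0.266] e0.000
th 1.15 g -0.003 [ 0.278 -2.607  0.023] az 5.4 [ 0.364  0.011  1.745 -0.     1.385  0.106] e0.000
th 1.05 g -0.003 [ 0.831 -5.106  0.023] az 11.1 [ 0.301 -0.     1.757 -0.     1.385 -0.056] e0.000
th 0.95 g -0.003 [ 1.631 -7.537  0.023] az 16.9 [ 0.238 -0.005  1.762  0.     1.385 -0.22 ] e0.000
th 0.85 g -0.003 [ 2.669 -9.876  0.023] az 22.6 [ 0.175 -0.004  1.76   0.     1.385 -0.383] e0.000
th 0.75 g -0.003 [  3.936 -12.1     0.023] az 28.3 [ 0.116  0.005  1.752  0.     1.385 -0.542] e0.000
th 0.65 g -0.003 [  5.419 -14.186   0.023] az 34.1 [ 0.062  0.019  1.737  0.     1.385 -0.696] e0.000
th 0.55 g -0.003 [  7.102 -16.114   0.023] az 39.8 [ 0.015  0.039  1.716 -0.     1.386 -0.843] e0.000
th 0.45 g -0.003 [  8.97  -17.864   0.023] az 45.5 [-0.025  0.064  1.689 -0.     1.388 -0.983] e0.000
th 0.35 g -0.003 [ 11.002 -19.419   0.023] az 51.2 [-0.057  0.093  1.657 -0.     1.392 -1.115] e0.000
th 0.25 g -0.003 [ 13.18  -20.763   0.023] az 57.0 [-0.083  0.126  1.619  0.     1.397 -1.24 ] e0.000
```

View pics/t5c.png

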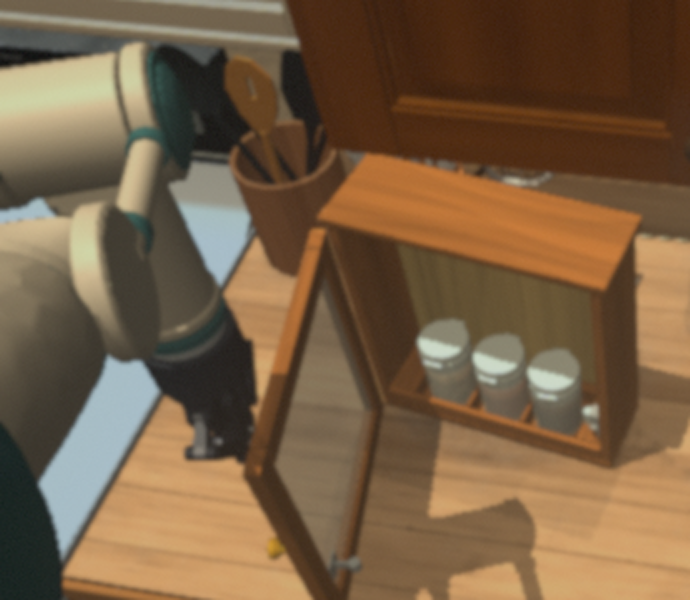

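The door is swinging with the fingers, its free top corner now at crop (250,470). Continuing.

```bash
python3 -m pendant '[{"jaw":-1,"tx":0.1,"ty":-1.3,"tz":0,"ax":0,"ay":0,"az":2.5},{"jaw":-1,"tx":0.3,"ty":-2.6,"tz":0,"ax":0,"ay":0,"az":5.4},{"jaw":-1,"tx":0.6,"ty":-3.9,"tz":0,"ax":0,"ay":0,"az":8},{"jaw":-1,"tx":0.8,"ty":-5.1,"tz":0,"ax":0,"ay":0,"az":11},{"jaw":-1,"tx":1.2,"ty":-6.3,"tz":0,"ax":0,"ay":0,"az":14},{"jaw":-1,"tx":1.6,"ty":-7.5,"tz":0,"ax":0,"ay":0,"az":17},{"jaw":-1,"tx":2.1,"ty":-8.7,"tz":0,"ax":0,"ay":0,"az":20},{"jaw":-1,"tx":2.7,"ty":-9.9,"tz":0,"ax":0,"ay":0,"az":22.6},{"jaw":-1,"tx":3.3,"ty":-11,"tz":0,"ax":0,"ay":0,"az":25.5},{"jaw":-1,"tx":3.9,"ty":-12.1,"tz":0,"ax":0,"ay":0,"az":28.3}]'
python3 -m pendant '[{"jaw":-1,"tx":0.7,"ty":-1.0,"tz":0,"ax":0,"ay":0,"az":2.9},{"jaw":-1,"tx":1.5,"ty":-2.1,"tz":0,"ax":0,"ay":0,"az":5.7},{"jaw":-1,"tx":2.3,"ty":-3.1,"tz":0,"ax":0,"ay":0,"az":8.6},{"jaw":-1,"tx":3.2,"ty":-4,"tz":0,"ax":0,"ay":0,"az":11.5},{"jaw":-1,"tx":4.1,"ty":-4.9,"tz":0,"ax":0,"ay":0,"az":14.3},{"jaw":-1,"tx":5,"ty":-5.8,"tz":0,"ax":0,"ay":0,"az":17.2},{"jaw":-1,"tx":6,"ty":-6.6,"tz":0,"ax":0,"ay":0,"az":20},{"jaw":-1,"tx":7.1,"ty":-7.3,"tz":0,"ax":0,"ay":0,"az":22.9}]'
python3 - <<'E'
from d import *
print(s['position'],s['contact_force'])
show([(t,-.003,.265) for t in np.arange(.35,-.06,-.05)])
E
```

```text
clock: 13.48
position: [0.3951, 0.116, 0.2647]
ee_rot: [-0.0, 0.443, 0.897, 0.002]
contact_force: [-0.9, 0.6, 0.3]
width: -0.0003
gripper_force: 0.1
clock: 14.48
position: [0.466, 0.0429, 0.2646]
ee_rot: [-0.001, 0.256, 0.967, 0.002]
contact_force: [-0.2, -0.3, -0.2]
width: 0.0001
gripper_force: 0.1
[0.466 0.043 0.265] [-0.169 -0.306 -0.21 ]
th 0.35 g -0.003 [-0.037 -0.034  0.035] az 0.2 [-0.057  0.093  1.657 -0.     1.392 -1.115] e0.000
th 0.30 g -0.003 [ 1.035 -0.734  0.035] az 3.1 [-0.071  0.109  1.638  0.     1.394 -1.179] e0.000
th 0.25 g -0.003 [ 2.141 -1.379  0.035] az 6.0 [-0.083  0.126  1.619  0.     1.397 -1.24 ] e0.000
th 0.20 g -0.003 [ 3.278 -1.967  0.035] az 8.8 [-0.093  0.143  1.598 -0.     1.401 -1.3  ] e0.000
th 0.15 g -0.003 [ 4.442 -2.499  0.035] az 11.7 [-0.101  0.16   1.576 -0.     1.405 -1.359] e0.000
th 0.10 g -0.003 [ 5.632 -2.971  0.035] az 14.6 [-0.108  0.178  1.554 -0.     1.41  -1.415] e0.000
th 0.05 g -0.003 [ 6.844 -3.383  0.035] az 17.4 [-0.113  0.197  1.53   0.     1.415 -1.471] e0.000
th 0.00 g -0.003 [ 8.075 -3.735  0.035] az 20.3 [-0.117  0.216  1.505 -0.     1.421 -1.525] e0.000
th -0.05 g -0.003 [ 9.322 -4.024  0.035] az 23.2 [-0.119  0.235  1.479 -0.     1.428 -1.577] e0.000
```

```bash
python3 -m pendant '[{"jaw":-1,"tx":0.5,"ty":-0.4,"tz":0,"ax":0,"ay":0,"az":1.5},{"jaw":-1,"tx":1,"ty":-0.7,"tz":0,"ax":0,"ay":0,"az":3},{"jaw":-1,"tx":1.6,"ty":-1,"tz":0,"ax":0,"ay":0,"az":4.5},{"jaw":-1,"tx":2.1,"ty":-1.4,"tz":0,"ax":0,"ay":0,"az":6},{"jaw":-1,"tx":2.7,"ty":-1.7,"tz":0,"ax":0,"ay":0,"az":7.4},{"jaw":-1,"tx":3.3,"ty":-2,"tz":0,"ax":0,"ay":0,"az":8.8},{"jaw":-1,"tx":3.9,"ty":-2.2,"tz":0,"ax":0,"ay":0,"az":10.3},{"jaw":-1,"tx":4.4,"ty":-2.5,"tz":0,"ax":0,"ay":0,"az":11.7},{"jaw":-1,"tx":4.8,"ty":-2.7,"tz":0,"ax":0,"ay":0,"az":12.8},{"jaw":-1,"tx":5.2,"ty":-2.8,"tz":0,"ax":0,"ay":0,"az":13.6}]'
python3 -m pendant '[{"jaw":-1,"tx":0.25,"ty":-0.1,"tz":0,"ax":0,"ay":0,"az":0.6},{"jaw":-1,"tx":0.5,"ty":-0.2,"tz":0,"ax":0,"ay":0,"az":1.2},{"jaw":-1,"tx":0.7,"ty":-0.3,"tz":0,"ax":0,"ay":0,"az":1.8},{"jaw":-1,"tx":0.9,"ty":-0.4,"tz":0,"ax":0,"ay":0,"az":2.4},{"jaw":-1,"tx":1.1,"ty":-0.4,"tz":0,"ax":0,"ay":0,"az":3},{"jaw":-1,"tx":1.3,"ty":-0.5,"tz":0,"ax":0,"ay":0,"az":3.4}]'
python3 - <<'E'
from d import *
print(s['position'],s['contact_force'])
show([(t,-.003,.265) for t in (.1,.075,.05,.025,0,-.025,-.05)])
E
```

```text
clock: 15.72
position: [0.5174, 0.0148, 0.2641]
ee_rot: [-0.001, 0.14, 0.99, 0.001]
contact_force: [-0.5, 0.4, 0.5]
width: 0.0003
gripper_force: 0.1
clock: 16.48
position: [0.5283, 0.0106, 0.2642]
ee_rot: [-0.003, 0.11, 0.994, 0.002]
contact_force: [-5.7, 3.5, 3.8]
width: -0.0003
gripper_force: 3.8
[0.528 0.011 0.264] [-5.676  3.514  3.818]
th 0.10 g -0.003 [-0.598  0.261  0.083] az -2.4 [-0.108  0.178  1.554 -0.     1.41  -1.415] e0.000
th 0.07 g -0.003 [0.005 0.047 0.083] az -1.0 [-0.11   0.188  1.542  0.     1.412 -1.443] e0.000
th 0.05 g -0.003 [ 0.614 -0.151  0.083] az 0.5 [-0.113  0.197  1.53   0.     1.415 -1.471] e0.000
th 0.03 g -0.003 [ 1.227 -0.335  0.083] az 1.9 [-0.115  0.206  1.517  0.     1.418 -1.498] e0.000
th 0.00 g -0.003 [ 1.845 -0.502  0.083] az 3.3 [-0.117  0.216  1.505  0.     1.421 -1.525] e0.000
th -0.03 g -0.003 [ 2.466 -0.655  0.083] az 4.8 [-0.118  0.225  1.492  0.     1.424 -1.551] e0.000
th -0.05 g -0.003 [ 3.092 -0.792  0.083] az 6.2 [-0.119  0.235  1.479  0.     1.428 -1.577] e0.000
```

Catch contact is starting. I'll push slowly and watch the force.

```bash
python3 -m pendant '[{"jaw":-1,"tx":0.2,"ty":-0.1,"tz":0,"ax":0,"ay":0,"az":0.4},{"jaw":-1,"tx":0.4,"ty":-0.1,"tz":0,"ax":0,"ay":0,"az":0.8},{"jaw":-1,"tx":0.6,"ty":-0.2,"tz":0,"ax":0,"ay":0,"az":1.2},{"jaw":-1,"tx":0.7,"ty":-0.2,"tz":0,"ax":0,"ay":0,"az":1.5}]'; python3 -m pendant '[{"jaw":-1,"tx":0.2,"ty":-0.1,"tz":0,"ax":0,"ay":0,"az":0.4},{"jaw":-1,"tx":0.4,"ty":-0.1,"tz":0,"ax":0,"ay":0,"az":0.8},{"jaw":-1,"tx":0.5,"ty":-0.1,"tz":0,"ax":0,"ay":0,"az":1},{"jaw":-1,"tx":0.5,"ty":-0.1,"tz":0,"ax":0,"ay":0,"az":1}]'
```

```text
clock: 16.98
position: [0.5324, 0.0092, 0.2642]
ee_rot: [-0.006, 0.097, 0.995, 0.002]
contact_force: [-11.0, 1.8, 5.5]
width: 0.0001
gripper_force: 5.7
clock: 17.48
position: [0.5431, 0.007, 0.2642]
ee_rot: [-0.001, 0.089, 0.996, 0.002]
contact_force: [0.1, -0.4, 0.6]
width: -0.0004
gripper_force: 0.0
```

```bash
python3 -m pendant '[{"jaw":-1,"tx":0.2,"ty":0,"tz":0,"ax":0,"ay":0,"az":0},{"jaw":-1,"tx":0.4,"ty":-0.1,"tz":0,"ax":0,"ay":0,"az":0},{"jaw":-1,"tx":0.5,"ty":-0.1,"tz":0,"ax":0,"ay":0,"az":0},{"jaw":-1,"tx":0.5,"ty":-0.1,"tz":0,"ax":0,"ay":0,"az":0}]'; python3 -m pendant '[{"jaw":-1,"tx":0.2,"ty":0,"tz":0,"ax":0,"ay":0,"az":0},{"jaw":-1,"tx":0.3,"ty":0,"tz":0,"ax":0,"ay":0,"az":0},{"jaw":-1,"tx":0.3,"ty":0,"tz":0,"ax":0,"ay":0,"az":0}]'
```

```text
clock: 17.98
position: [0.5431, 0.007, 0.2642]
ee_rot: [-0.006, 0.089, 0.996, 0.002]
contact_force: [-11.2, 2.1, 7.1]
width: 0.0002
gripper_force: 5.4
clock: 18.35
position: [0.5431, 0.007, 0.2643]
ee_rot: [-0.009, 0.089, 0.996, 0.002]
contact_force: [-17.8, 1.1, 9.4]
width: 0.0002
gripper_force: 8.7
```

The door is at a hard stop, so I'll back off and check.

```bash
python3 -m pendant '[{"jaw":-1,"tx":-1,"ty":0.1,"tz":0,"ax":0,"ay":0,"az":0},{"jaw":-1,"tx":-4,"ty":0.5,"tz":0,"ax":0,"ay":0,"az":0},{"jaw":-1,"tx":-9,"ty":1,"tz":1,"ax":0,"ay":0,"az":0},{"jaw":-1,"tx":-15,"ty":0,"tz":2,"ax":0,"ay":0,"az":0},{"jaw":-1,"tx":-20,"ty":-3,"tz":4,"ax":0,"ay":0,"az":0},{"jaw":-1,"tx":-22,"ty":-8,"tz":6,"ax":0,"ay":0,"az":0},{"jaw":-1,"tx":-22,"ty":-14,"tz":6,"ax":0,"ay":0,"az":0},{"jaw":-1,"tx":-22,"ty":-20,"tz":6,"ax":0,"ay":0,"az":0},{"jaw":-1,"tx":-22,"ty":-25,"tz":6,"ax":0,"ay":0,"az":0},{"jaw":-1,"tx":-22,"ty":-25,"tz":6,"ax":0,"ay":0,"az":0}]'
python3 - <<'E'
from k import *
im=shot('top','t6'); cv2.imwrite('pics/t6c.png',cv2.resize(im['pixels'][130:360,125:475],None,fx=2.2,fy=2.2,interpolation=cv2.INTER_CUBIC))
v,u=np.mgrid[150:320,140:330];D=im['depth'][150:320,140:330]
C=(np.stack([(u-im['cx'])/im['fx']*D,(v-im['cy'])/im['fy']*D,D,0*D+1],-1)@im['pose'].T)[D>0][:,:3].copy()
C[:,:2]=(C[:,:2]-cup)@rot(yaw)
g=(C[:,2]>.03)&(C[:,2]<.29)&(C[:,0]<-.04)&(C[:,0]>-.11)
for y in np.arange(-.14,.15,.04):
    q=g&(abs(C[:,1]-y)<.02);print(round(y,2),q.sum(),np.median(C[q,0]))
E
```

```text
clock: 19.6
position: [0.3307, -0.2478, 0.3238]
ee_rot: [-0.001, 0.091, 0.996, 0.001]
contact_force: [0.1, 0.6, -0.7]
width: 0.0001
gripper_force: 0.0
-0.14 125 -0.06823215803174362
-0.1 103 -0.06278771473760225
-0.06 138 -0.06224977683546023
-0.02 20 -0.06345833368508642
0.02 0 nan
0.06 0 nan
0.1 0 nan
0.14 0 nan
  return _methods._mean(a, axis=axis, dtype=dtype,
  ret = ret.dtype.type(ret / rcount)
```

View pics/t6c.png

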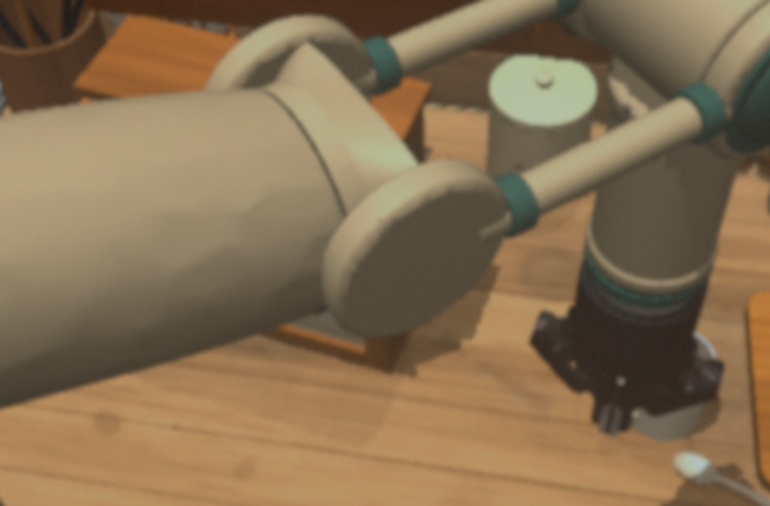

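The arm blocks the view: the cupboard front shows only at crop (270–400, 320–370), though the depth puts the door face about at the front plane. I'll move clear to the left and measure with depth alone, since my ten pictures are used.

```bash
python3 -m pendant '[{"jaw":-1,"tx":0,"ty":6,"tz":0,"ax":0,"ay":0,"az":0},{"jaw":-1,"tx":0,"ty":12,"tz":0,"ax":0,"ay":0,"az":0},{"jaw":-1,"tx":0,"ty":18,"tz":0,"ax":0,"ay":0,"az":0},{"jaw":-1,"tx":0,"ty":24,"tz":0,"ax":0,"ay":0,"az":0},{"jaw":-1,"tx":0,"ty":30,"tz":0,"ax":0,"ay":0,"az":0},{"jaw":-1,"tx":0,"ty":36,"tz":0,"ax":0,"ay":0,"az":0},{"jaw":-1,"tx":-1,"ty":42,"tz":0,"ax":0,"ay":0,"az":0},{"jaw":-1,"tx":-3,"ty":48,"tz":0,"ax":0,"ay":0,"az":0},{"jaw":-1,"tx":-5,"ty":54,"tz":0,"ax":0,"ay":0,"az":0},{"jaw":-1,"tx":-9,"ty":60,"tz":0,"ax":0,"ay":0,"az":0}]'
python3 -m pendant '[{"jaw":-1,"tx":-4,"ty":6,"tz":0,"ax":0,"ay":0,"az":0},{"jaw":-1,"tx":-8,"ty":12,"tz":0,"ax":0,"ay":0,"az":0},{"jaw":-1,"tx":-10,"ty":16,"tz":0,"ax":0,"ay":0,"az":0},{"jaw":-1,"tx":-12,"ty":20,"tz":0,"ax":0,"ay":0,"az":0},{"jaw":-1,"tx":-12,"ty":20,"tz":0,"ax":0,"ay":0,"az":0}]'
python3 - <<'E'
from k import *
im=shot('top','t7'); b=load('top0')
def cloud(im,a=(150,330,120,340)):
    v,u=np.mgrid[a[0]:a[1],a[2]:a[3]];D=im['depth'][a[0]:a[1],a[2]:a[3]]
    C=(np.stack([(u-im['cx'])/im['fx']*D,(v-im['cy'])/im['fy']*D,D,0*D+1],-1)@im['pose'].T)[D>0][:,:3].copy()
    C[:,:2]=(C[:,:2]-cup)@rot(yaw);return C
C=cloud(im);F=cloud(b)
g=(C[:,0]<-.055)&(C[:,0]>-.12)
for z0,z1 in((.276,.298),(.006,.026)):
  for y in np.arange(-.12,.15,.04):
    q=g&(abs(C[:,1]-y)<.02)&(C[:,2]>z0)&(C[:,2]<z1);print(z0,round(y,2),q.sum(),np.median(C[q,0]) if q.any() else None)
for y in (-.144,.144):
    q=(abs(F[:,1]-y)<.005)&(F[:,2]>.05)&(F[:,2]<.28)&(abs(F[:,0]+.05)<.02);print('carcass front',y,q.sum(),np.median(F[q,0]) if q.any() else None)
# mug/honey change
d=np.abs(im['depth'][220:335,395:460]-b['depth'][220:335,395:460]);print('mug/honey diff',(d>.02).mean())
pp=cv2.absdiff(im['pixels'],b['pixels'])[220:335,395:460];print(pp.mean(),(pp.max(2)>40).mean())
E
```

```text
clock: 20.9
position: [0.2443, 0.3495, 0.3244]
ee_rot: [-0.001, 0.088, 0.996, 0.002]
contact_force: [0.4, 0.1, 0.5]
width: -0.0001
gripper_force: 0.0
clock: 21.52
position: [0.1229, 0.5491, 0.3234]
ee_rot: [-0.002, 0.086, 0.996, 0.002]
contact_force: [0.0, -0.8, -0.6]
width: 0.0
gripper_force: 0.0
0.276 -0.12 153 -0.06840285246799091
0.276 -0.08 146 -0.06816060940120151
0.276 -0.04 136 -0.0679456133897619
0.276 0.0 139 -0.06790273595176281
0.276 0.04 130 -0.0678549342020239
0.276 0.08 128 -0.06737529694214665
0.276 0.12 123 -0.06700393136206358
0.006 -0.12 76 -0.06849966781625819
0.006 -0.08 79 -0.06798555679458979
0.006 -0.04 73 -0.06786986081694513
0.006 0.0 69 -0.06754182322414842
0.006 0.04 71 -0.06772934278693266
0.006 0.08 66 -0.06761374036882742
0.006 0.12 63 -0.06683450635592462
carcass front -0.144 517 -0.049742054125799975
carcass front 0.144 616 -0.045488955933500726
mug/honey diff 0.006822742474916388
5.766421404682275 0.0
```

```bash
python3 -c "
from rig import manip
print(manip.sign_off())"
```

```text
the job is handed in; nothing more can be done
None
```

The middle jar's cap is pressed shut, and the door is closed past its catch and flush to about 1 mm by depth reading; jars (checked just before closing the door), mug and honey jar are undisturbed, and the job was handed in at about 21.5 s.

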